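# Click-test the roller switch

## Robot

A 6-joint arm with a two-finger parallel gripper is mounted at the origin on the work surface. World frame = base frame: x ahead of the robot, y to its left, z up, the work surface at z = 0. Lengths are in m, angles in rad, forces in N, time in s.
With the tool pointing down it reaches from about 0.325 to 0.9 m from the base axis. Payload 3.5 kg.
Tool frame: the origin (TCP) lies between the finger pads; the fingertips stand 25 mm ahead of it and the grasp point (between the pads) lies 6 mm ahead of it; z points along the fingers, y is the line along which they close (so a half turn about z gives the same grasp; the last joint's range is limited). The gripper opens to 85 mm and grips with 20 to 120 N. Pads are 22 mm wide; open, the fingers measure 114 mm over their backs; the gripper's body (76 mm by 85 mm) begins 54 mm behind the grasp point. The pads swing forward as they close: fully open they stand 13 mm farther back than shut.
Start: joints at [1.06, 0.276, -0.026, 1.268, 0, 1.467], TCP at [0.248, 0.574, 0.256] pointing down, gripper open.
Joint ranges: [-3.12, 3.12], [-0.85, 1.88], [-1.08, 1.24], [-1.95, 2.15], [-1.57, 1.53], [-3.14, 3.14]. Speed limits (rad/s): [2.57, 2.57, 3.14, 3.14, 3.14, 3.14].

## Interface

Orientations are given as a unit quaternion [x, y, z, w].
In Python, from rig import env, vision gives the robot as it stands. The module is installed in compiled form; this text tells all that it offers.
- The arm moves only by the tool drive_tool, never from a script. Its argument "commands" is text: rows parted by semicolons, each of 7 numbers parted by spaces: the turn, a rotation vector about the tool's x, y, z in rad, then the shift along the tool's x, y, z in mm, then the opening, from 0 (shut) to 1 (fully open). A call has 1 to 5 rows; each row shifts and turns the commanded pose from where the row before left it, along the tool's axes as they then stand; what a row does not reach is not made up. A row lasts 1/10 s, in which the tool goes at most 50 mm and 8.59 degrees, less where a joint would pass 70% of its speed; a pose out of reach is approached as far as the arm can. A call with a gripper value outside its range is refused whole. The fingers move at their own pace and stop on an object; "newtons" is the grip in N (left out, the last holds). Time passes only in rows, so rows that do not move let the fingers close. It gives the time, the measured TCP pose, the force, the opening and the grip force at its end, in the units of the state.
- env.get_state(): the state, without advancing time (a new reading comes with each control period).
- vision.camera(name): name is "scene" or "top" or "wrist"; returns a dict with "color" (400x640x3 uint8, red, green, blue), "fx", "fy", "cx", "cy" (pixels), "eye" and "attitude" of the camera in the world; the wrist camera has in their place "tool_from_camera" (4x4, takes a point from camera to tool coordinates, whose origin is the TCP and whose axes are the flange's). Camera axes: x right, y up, looking along -z (the intrinsics and any distortion apply to the point x, -y, -z); pixel columns grow to the right and rows downward; lengths in m; the calibration is good to about 2 mm. A picture is of the moment at which its call begins: read the wrist's pose just before it. There is no depth.
- env.hand_in(): hands the job in; it is judged then, once.
The state is a dict: "time": time; "qpos": joint angles; "qd": joint speeds; "joint_torque": joint torques, N m; "tool_pos": TCP position; "tcp_rot": TCP orientation; "ft_force": force on the tool from outside, world axes, zero at the start; "ft_torque": the same for the moment, N m; "opening": finger opening in m; "finger_force": force on a finger pad.
Only numpy, scipy, OpenCV 4.12 (cv2) and the standard library are available. Lean on these libraries where they do the work, as an engineer would, in place of code of your own. Each camera call takes 0.05 s, during which the arm holds its last target. There are 200 camera calls.

## Task

Two limit switches from an electric bike, each screwed to a wooden block, are on the repair ledge; one has a small roller at the end of its lever, the other only a plain strip. Test the one with the roller: from above, press its roller down just until the switch clicks, without overtravel, keep it there for at least half a second, then let the lever spring fully back up. Do not press the plain lever.

Things in the scene. Friction and masses are not known exactly. Their poses are not given: they have to be found in the camera images.
- roller (a point): centre of the bare metal roller (26 mm diameter, 20 mm wide, spins freely) at the tip of the roller switch's lever. At rest it is 112 mm above the ledge, the roller's top 125 mm. The switch clicks (silently) at 8 mm below rest height; beyond 24 mm is overtravel: aim for about 16 mm. The spring resists with about 1.5 N at first touch, 3.3 N at 8 mm, 5 N at 16 mm, 7 N at 24 mm.
- roller_switch: the fixed roller switch: a wooden block 96 x 46 x 30 mm (x, y, z), on it a black body 74 x 24 mm, top at 70 mm. Origin under the block's centre on the ledge, z up; x runs from hinge to roller. The 16 mm wide steel lever is hinged 30 mm behind the origin at 80 mm height and rises at 0.5 rad to the roller, 66 mm along it, over the body, 28 mm ahead of the origin at rest; nothing is above the roller.
- roller_lever (a joint): angle of the roller's lever in rad: 0 at rest (up), growing as the roller is pressed down; 0.13 is the click (8 mm), 0.26 is 16 mm, 0.39 is 24 mm where overtravel begins, 0.43 the hard stop. Springs back to 0 when let go.
- plain_lever (a joint): lever angle in rad of the other switch, which has the same block and black body but a straight 74 mm steel strip with no roller: 0 at rest, growing as it is pressed down; leave it at rest. One switch stands to the left, one to the right, either way round, at least 200 mm apart, each turned up to 1.2 rad.
Not all that is in view belongs to the job. Leave any red look-alike of the part that bears plain_lever alone.

How it is judged:
On the way:
1. the roller is pressed past its click (at least 8 mm down, lever angle above 0.13) and short of overtravel, for half a second (value of joint roller_lever between 0.13 and 0.39 rad), for 0.5 s.
At the end, for the whole second after the job is handed in: the roller's lever has sprung back up (angle below 0.04 rad) and the plain lever is at rest (below 0.04 rad) (value of joint each of roller_lever, plain_lever below 0.04 rad); the robot touches nothing.
It fails at once if the roller is driven into overtravel (more than 24 mm down, lever angle above 0.39) (value of joint roller_lever above 0.39 rad).
It fails at once if the plain lever is pressed (angle above 0.08 rad) (value of joint plain_lever above 0.08 rad).
It also fails if it takes over 32 s, if anything falls off the work surface, if the arm or the gripper's body presses on something with over 40 N, if the wrist force passes 120 N, or if a joint passes its speed limit or range.

## Working session

There is one attempt and no reset: what is moved stays moved. The work goes in short steps, Python scripts to look and compute and a tool call to move; the robot and the scene stay as the last step left them, time stands still between calls to the robot, and variables do not carry over. Pictures are saved under pics/ and viewed, at most 10 in all, crops included, and the job is handed in when it is done.

Besides the shell and the picture viewer there is one more tool, called after ">>>" in YAML: its name, and indented under it one key for each argument. drive_tool: Moves the arm, as the interface text tells. Its arguments: {"type":"object","properties":{"commands":{"type":"string"},"newtons":{"type":"number"}},"required":["commands"]}

```bash
mkdir -p pics; python3 - <<'E'
from rig import env, vision
import cv2, numpy as np, pickle
d={}
for n in ("scene","top"):
    c=vision.camera(n); d[n]=c
    cv2.imwrite(f"pics/{n}0.png",c["color"][:,:,::-1])
    print(n,{k:v for k,v in c.items() if k!="color"})
pickle.dump(d,open("cams.pkl","wb"))
s=env.get_state(); print(s["time"],s["tool_pos"],s["tcp_rot"],s["ft_force"],s["opening"])
E
```

```text
scene {'fx': 388.41828213040753, 'fy': 388.41828213040753, 'cx': 322.65583283795246, 'cy': 202.98681965989985, 'eye': array([0.9810561 , 0.09165416, 0.64615673]), 'attitude': array([0.20717156, 0.27618811, 0.73332956, 0.58568577])}
top {'fx': 397.5683366925683, 'fy': 397.5683366925683, 'cx': 320.6165739407314, 'cy': 198.01563429556904, 'eye': array([0.42273921, 0.00528071, 0.85929953]), 'attitude': array([-0.04259814,  0.04034467,  0.70736713, -0.70440716])}
0.1 [0.2475629  0.57316749 0.25527276] [ 2.02497499e-01  9.79282279e-01 -9.44519948e-04 -2.98704117e-04] [-0.68651177  0.04006126  0.39473174] 0.08556516626628721
```

View pics/scene0.png

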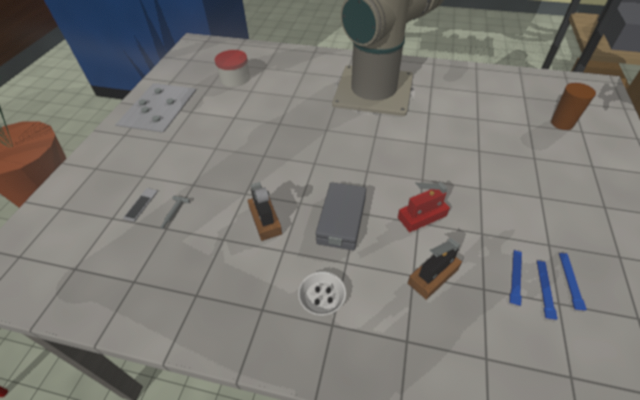

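View pics/top0.png

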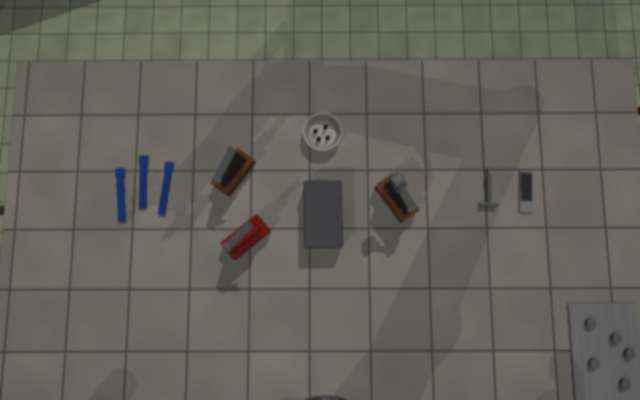

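The scene shows two brown-block switches, around (265,215) and (437,272), plus a red decoy at (424,208). In the top view the switches are at (397,197) and (232,172). I'll enlarge both to find the roller.

```bash
python3 - <<'E'
import pickle,cv2,numpy as np
d=pickle.load(open("cams.pkl","rb"))
def cr(n,u,v): return cv2.resize(d[n]["color"][v-35:v+35,u-48:u+48,::-1],(396,290),interpolation=cv2.INTER_CUBIC)
im=np.vstack([np.hstack([cr("scene",265,212),cr("scene",437,260)]),np.hstack([cr("top",397,197),cr("top",232,172)])])
cv2.imwrite("pics/crops.png",im)
E
```

```text
(no output)
```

View pics/crops.png

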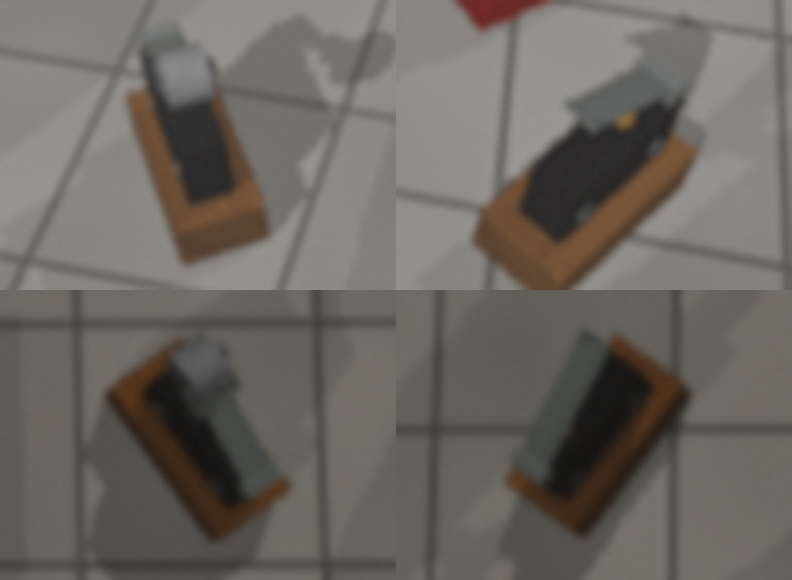

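The roller switch is the one on the right (y<0): its roller is at top pixel ≈(398.2,180.7) and scene pixel ≈(262.3,195.9). The other brown one has a plain strip. Next I triangulate.

```bash
cat > h.py <<'E'
import numpy as np
from scipy.spatial.transform import Rotation as R
def ray(c,u,v):
    d=np.array([(u-c["cx"])/c["fx"],-(v-c["cy"])/c["fy"],-1.])
    return np.array(c["eye"]),R.from_quat(c["attitude"]).apply(d)
def plane(c,u,v,z):
    e,d=ray(c,u,v); return e+d*(z-e[2])/d[2]
def tri(rs):
    A=0;b=0
    for e,d in rs:
        d=d/np.linalg.norm(d);P=np.eye(3)-np.outer(d,d);A=A+P;b=b+P@e
    return np.linalg.solve(A,b)
E
python3 - <<'E'
import pickle,cv2,numpy as np
from h import *
from rig import env
d=pickle.load(open("cams.pkl","rb"))
t,s=d["top"],d["scene"]
p=tri([ray(t,398.2,180.7),ray(s,262.3,195.9)]);print("tri",p, plane(t,398.2,180.7,.115),plane(s,262.3,195.9,.115))
hsv=cv2.cvtColor(t["color"],cv2.COLOR_RGB2HSV);m=((hsv[...,0]<20)&(hsv[...,0]>5)&(hsv[...,1]>110)).astype(np.uint8);m[:, :360]=0;m[:150]=0;m[240:]=0;m[:,440:]=0
pts=cv2.findNonZero(m);r=cv2.minAreaRect(pts);print(r)
w=[plane(t,*q,.03) for q in cv2.boxPoints(r)];print(np.round(w,4)); c=np.mean(w,0);print(c)
st=env.get_state();q=R.from_quat(st["tcp_rot"]);print(q.as_matrix().round(3))
print("shift tool mm",q.inv().apply(p-st["tool_pos"])*1000)
E
```

```text
tri [ 0.54369248 -0.1391795   0.10667997] [ 0.54287244 -0.13955881  0.115     ] [ 0.55034873 -0.13355146  0.115     ]
((394.83349609375, 199.49444580078125), (45.72441864013672, 20.75384521484375), 46.90915298461914)
[[ 0.5373 -0.0997  0.03  ]
 [ 0.5674 -0.1323  0.03  ]
 [ 0.4963 -0.1959  0.03  ]
 [ 0.4668 -0.1634  0.03  ]]
[ 0.51692753 -0.14784185  0.03      ]
[[-0.918  0.397 -0.001]
 [ 0.397  0.918 -0.002]
 [ 0.    -0.002 -1.   ]]
shift tool mm [-554.39426303 -536.18681094  149.53757301]
```

>>> drive_tool:
  commands: "0 0 0 -34 -33 0 0; 0 0 0 -34 -33 0 0; 0 0 0 -34 -33 0 0; 0 0 0 -34 -33 0 0; 0 0 0 -34 -33 0 0"

```text
time: 0.6
tool_pos: [0.3385, 0.3529, 0.2558]
tcp_rot: [0.202, 0.979, -0.0, -0.0]
ft_force: [0.2, 0.1, 0.2]
opening: 0.0123
finger_force: 0.0
```

>>> drive_tool:
  commands: "0 0 0 -34 -33 0 0; 0 0 0 -34 -33 0 0; 0 0 0 -34 -33 0 0; 0 0 0 -34 -33 0 0; 0 0 0 -34 -33 0 0"

```text
time: 1.1
tool_pos: [0.4291, 0.1341, 0.2561]
tcp_rot: [0.202, 0.979, 0.0, -0.0]
ft_force: [1.8, -0.2, -0.6]
opening: 0.0003
finger_force: 0.0
```

>>> drive_tool:
  commands: "0 0 0 -34 -33 0 0; 0 0 0 -34 -33 0 0; 0 0 0 -34 -33 0 0; 0 0 0 0 0 0 0; 0 0 0 0 0 0 0"

```text
time: 1.6
tool_pos: [0.4832, 0.0038, 0.2558]
tcp_rot: [0.204, 0.979, 0.0, -0.001]
ft_force: [0.7, -0.2, -0.2]
opening: -0.0001
finger_force: 0.0
```

```bash
python3 - <<'E'
from rig import env, vision
import cv2, pickle
s=env.get_state(); c=vision.camera("wrist"); pickle.dump((s,c),open("w1.pkl","wb"))
cv2.imwrite("pics/w1.png",c["color"][:,:,::-1]); print(c["tool_from_camera"].round(3),c["fx"],[k for k in c])
E
```

```text
[[ 0.001  0.948  0.319  0.083]
 [ 1.    -0.001  0.    -0.001]
 [ 0.001  0.319 -0.948 -0.118]
 [ 0.     0.     0.     1.   ]] 275.4062903754512 ['color', 'fx', 'fy', 'cx', 'cy', 'tool_from_camera']
```

View pics/w1.png

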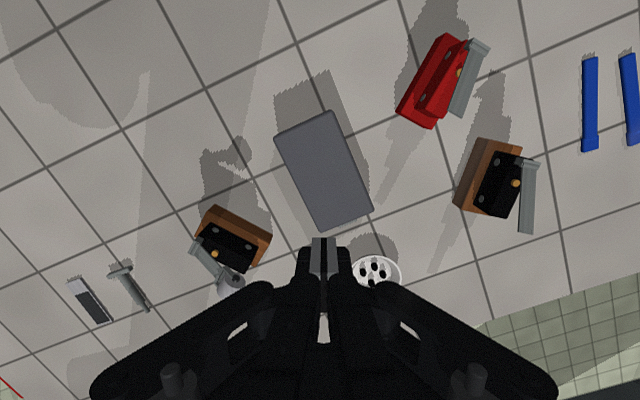

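The wrist view shows the roller at about (231,283) on the left switch. The shut fingertips are at (323,240).

```bash
cat >> h.py <<'E'
def wcam(s,c):
    T=np.array(c["tool_from_camera"]);q=R.from_quat(s["tcp_rot"])
    c=dict(c);c["eye"]=np.array(s["tool_pos"])+q.apply(T[:3,3]);c["attitude"]=(q*R.from_matrix(T[:3,:3])).as_quat();return c
E
python3 - <<'E'
import pickle,cv2
from h import *
d=pickle.load(open("cams.pkl","rb"));s,c=pickle.load(open("w1.pkl","rb"));w=wcam(s,c)
print(plane(w,231,283,.114)); p=tri([ray(d["top"],398.2,180.7),ray(d["scene"],262.3,195.9),ray(w,231,283)]);print(p)
q=R.from_quat(s["tcp_rot"]);print(q.inv().apply(p-s["tool_pos"])*1000)
im=c["color"][240:320,180:290,::-1];cv2.imwrite("pics/w1c.png",cv2.resize(im,None,fx=6,fy=6,interpolation=cv2.INTER_CUBIC))
E
```

```text
[ 0.53981729 -0.13377413  0.114     ]
[ 0.54369579 -0.1390786   0.10646285]
[-112.71881309 -106.84206691  149.12071387]
```

View pics/w1c.png

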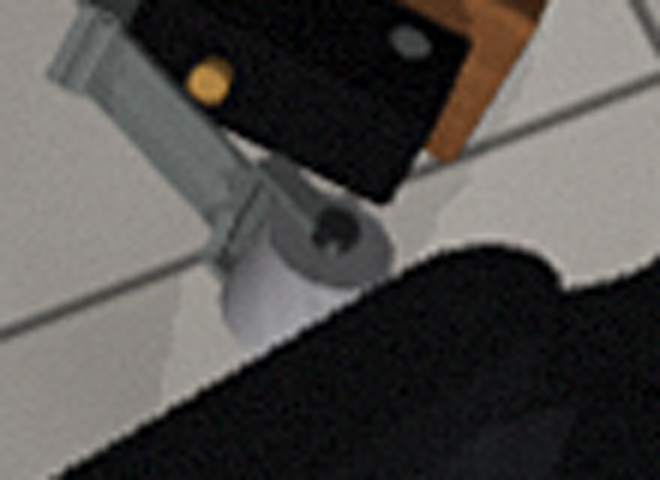

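>>> drive_tool:
  commands: "0 0 0 -28 -26 12 0; 0 0 0 -28 -26 12 0; 0 0 0 -28 -26 12 0; 0 0 0 -28 -25 12 0; 0 0 0 0 0 0 0"

```text
time: 2.15
tool_pos: [0.5461, -0.1355, 0.2064]
tcp_rot: [0.203, 0.979, -0.0, -0.001]
ft_force: [0.0, 0.8, -0.2]
opening: 0.0001
finger_force: 0.0
```

>>> drive_tool:
  commands: "0 0 0 0 0 10 0; 0 0 0 0 0 7 0; 0 0 0 0 0 0 0; 0 0 0 0 0 0 0; 0 0 0 0 0 0 0"

```text
time: 2.65
tool_pos: [0.5455, -0.1337, 0.1918]
tcp_rot: [0.202, 0.979, -0.0, 0.0]
ft_force: [0.3, -0.7, -0.5]
opening: 0.0002
finger_force: 0.0
```

```bash
python3 - <<'E'
from rig import env, vision
import cv2, pickle, numpy as np
s=env.get_state(); c=vision.camera("wrist"); print(s["tool_pos"],s["ft_force"])
d={n:vision.camera(n) for n in("scene","top")}; pickle.dump((s,c,d),open("w2.pkl","wb"))
a=c["color"][100:400,120:520,::-1]
b=cv2.resize(d["scene"]["color"][130:250,190:350,::-1],(400,300),interpolation=cv2.INTER_CUBIC)
t=cv2.resize(d["top"]["color"][130:250,320:480,::-1],(400,300),interpolation=cv2.INTER_CUBIC)
cv2.imwrite("pics/w2.png",np.vstack([np.hstack([a,b]),np.hstack([t,t*0])]))
E
```

```text
[ 0.54550365 -0.13366742  0.19184117] [ 0.30414114 -0.74740719 -0.54170496]
```

View pics/w2.png

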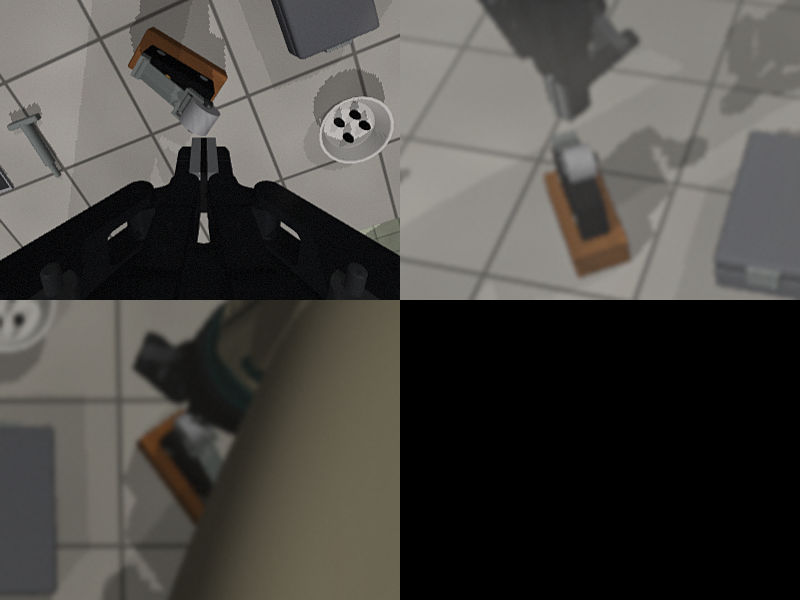

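Wrist view: the roller spans about (308..338, 192..236), centred near (320,213), with the tips just above it at (323,240).

```bash
python3 - <<'E'
import pickle
from h import *
s,c,d=pickle.load(open("w2.pkl","rb"));w=wcam(s,c);q=R.from_quat(s["tcp_rot"])
for z in(.112,.118):
    p=plane(w,320,213,z);print(p,q.inv().apply(p-s["tool_pos"])*1000)
E
```

```text
[ 0.54210937 -0.13593031  0.112     ] [ 2.28411845 -3.42766442 79.83914007]
[ 0.53988858 -0.13488859  0.118     ] [ 4.73118588 -3.34902981 73.83724396]
```

>>> drive_tool:
  commands: "0 0 0 0 0 12 0; 0 0 0 0 0 12 0; 0 0 0 0 0 8 0; 0 0 0 0 0 0 0; 0 0 0 0 0 0 0"

```text
time: 3.3
tool_pos: [0.545, -0.1342, 0.1586]
tcp_rot: [0.203, 0.979, 0.0, -0.001]
ft_force: [0.3, -0.4, 0.2]
opening: 0.0002
finger_force: 0.0
```

>>> drive_tool:
  commands: "0 0 0 0 0 3 0; 0 0 0 0 0 3 0; 0 0 0 0 0 3 0; 0 0 0 0 0 0 0; 0 0 0 0 0 0 0"

```text
time: 3.8
tool_pos: [0.5454, -0.1343, 0.1503]
tcp_rot: [0.203, 0.979, 0.0, -0.0]
ft_force: [0.2, -0.1, -0.3]
opening: 0.0002
finger_force: 0.0
```

>>> drive_tool:
  commands: "0 0 0 0 0 3 0; 0 0 0 0 0 3 0; 0 0 0 0 0 0 0; 0 0 0 0 0 0 0; 0 0 0 0 0 0 0"

```text
time: 4.3
tool_pos: [0.5457, -0.1345, 0.1446]
tcp_rot: [0.202, 0.979, -0.0, 0.0]
ft_force: [0.6, -0.1, 2.6]
opening: -0.0
finger_force: 1.4
```

>>> drive_tool:
  commands: "0 0 0 0 0 3 0; 0 0 0 0 0 3 0; 0 0 0 0 0 2 0; 0 0 0 0 0 0 0; 0 0 0 0 0 0 0"

```text
time: 4.8
tool_pos: [0.5456, -0.1345, 0.1364]
tcp_rot: [0.203, 0.979, -0.0, 0.0]
ft_force: [-0.5, -0.6, 3.8]
opening: -0.0002
finger_force: 2.2
```

>>> drive_tool:
  commands: "0 0 0 0 0 2 0; 0 0 0 0 0 0 0; 0 0 0 0 0 0 0; 0 0 0 0 0 0 0; 0 0 0 0 0 0 0"

```text
time: 5.3
tool_pos: [0.5456, -0.1345, 0.1345]
tcp_rot: [0.202, 0.979, -0.0, 0.0]
ft_force: [0.8, -0.2, 3.9]
opening: 0.0001
finger_force: 2.5
```

>>> drive_tool:
  commands: "0 0 0 0 0 0 0; 0 0 0 0 0 0 0; 0 0 0 0 0 0 0; 0 0 0 0 0 0 0; 0 0 0 0 0 0 0"

```text
time: 5.8
tool_pos: [0.5456, -0.1344, 0.1344]
tcp_rot: [0.203, 0.979, -0.0, 0.0]
ft_force: [1.4, -0.6, 4.0]
opening: 0.0004
finger_force: 2.5
```

```bash
python3 - <<'E'
from rig import env, vision
import cv2, numpy as np
c=vision.camera("wrist");s=vision.camera("scene"); st=env.get_state();print(st["tool_pos"],st["ft_force"])
a=cv2.resize(c["color"][150:300,220:420,::-1],(400,300));b=cv2.resize(s["color"][150:240,205:325,::-1],(400,300),interpolation=cv2.INTER_CUBIC)
cv2.imwrite("pics/press.png",np.hstack([a,b]))
E
```

```text
[ 0.5455798  -0.13440312  0.13439195] [ 0.37328643 -1.20026783  5.22431809]
```

View pics/press.png

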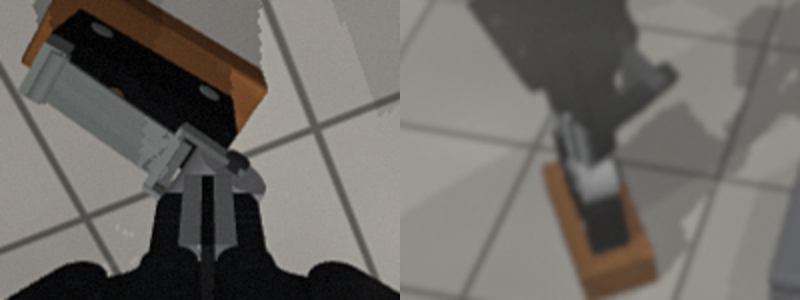

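The tips press squarely on the roller, with the lever clearly lowered (about 14 mm by position, 4–5 N). It has been held for more than half a second, so I release it.

>>> drive_tool:
  commands: "0 0 0 0 0 -4 0; 0 0 0 0 0 -6 0; 0 0 0 0 0 -10 0; 0 0 0 0 0 -20 0; 0 0 0 0 0 -30 0"

```text
time: 6.4
tool_pos: [0.5427, -0.133, 0.2026]
tcp_rot: [0.202, 0.979, 0.001, -0.004]
ft_force: [-0.0, -0.2, 0.3]
opening: 0.0001
finger_force: 0.0
```

>>> drive_tool:
  commands: "0 0 0 0 0 -30 0; 0 0 0 0 0 0 0; 0 0 0 0 0 0 0; 0 0 0 0 0 0 0; 0 0 0 0 0 0 0"

```text
time: 6.9
tool_pos: [0.5442, -0.1338, 0.2326]
tcp_rot: [0.202, 0.979, 0.0, -0.002]
ft_force: [0.4, 0.6, 0.4]
opening: -0.0001
finger_force: 0.0
```

```bash
python3 - <<'E'
from rig import env
s=env.get_state();print(s["tool_pos"],s["ft_force"],s["qd"]);print(env.hand_in())
E
```

```text
[ 0.54418943 -0.13377799  0.23255149] [0.44818114 0.63284903 0.39453639] [-3.56491596e-04  1.29596165e-03  3.89453847e-03 -2.38084735e-03
  5.81701357e-05  1.24102927e-03]
the job is handed in; nothing more can be done
None
```

I pressed the roller about 14–15 mm (estimated from tool height; 4–5 N), held it for about 1 s, backed clear without touching the plain lever, and handed the job in; no verdict was returned, and I took no picture after release to confirm the lever sprang back.

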